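# Lock the engine flywheel with its locking pin

### The job

Lock the small engine's flywheel for servicing: swing the shutter on its round cover clear of the curved slot, then take the square-headed locking pin out of the wooden stand and leave the other two pins there. Put the pin upright down through the slot and slide its tip gently along the flywheel underneath until it finds the deep locking hole (the shallow balance drillings beside it are not it). Push it fully home, collar on the cover, and let go; never press the pin against the engine with 25 N or more.

Things in the scene. Friction and masses are not known exactly. Their poses are not given: they have to be found in the camera images.
- engine: Small engine fixed to the bench, standing shaft-up: flat round cover 184 mm across, its top face 120 mm above the bench. Origin on the bench at the cover's centre; +z up, -x to the slot in the cover's front part, +x to the finned cylinder at the back.
- slot_mid (a point): Middle of the curved slot, level with the cover's top face; axes as the engine's. The slot, 12.4 mm wide, follows a 60 mm radius about the cover's centre, which lies 60 mm away along +x. A 10 mm pin can stand in it up to 0.32 rad (19 mm of arc) to either side of this point. The cover is 12 mm thick, with a hollow under it.
- flywheel_face (a point): The flywheel's flat face under the slot's middle, 26 mm below the cover's top; moves with the engine, not with the flywheel. The face has one locking hole, 11.4 mm wide and deep enough for the whole pin, on the slot's centre line, up to 0.24 rad (15 mm) of arc to either side of here: where is not measured. It is stiff to turn: 25 N at the hole.
- drilling_depth (a point): Point as flywheel_face, 3 mm lower: the floor depth of the two shallow balance drillings, 11 mm wide, in the flywheel's face. They lie on the slot's centre line too, 0.34 rad (20 mm of arc) to each side of the locking hole, so one or the other is usually under the slot. Where is not measured. A pin tip that drops only 3 mm is in one of them.
- shutter (a joint): Angle of the steel shutter, a curved flat strip 3 mm thick lying on the cover over the slot and turning about an upright screw near one end: 0 = lying over the slot, grows as it swings counter-clockwise (seen from above) inward across the cover, stop at 2.0 rad. From about 1.4 rad it is clear of the slot and of the pin. It stays where it is left; about 1.2 N at its knob moves it.
- shutter_pivot (a point): The shutter's pivot axis (vertical), level with the cover's top face, under a screw head that stands 7 mm above the cover.
- shutter_knob (a point): Middle of the round upright knob near the shutter's free end, 12 mm in diameter; it stands from 3 to 22 mm above the cover (this point is 12.5 mm above it), 74 mm from the pivot.
- pin_head (a point): Steel locking pin, about 0.1 kg, upright in one of the stand's three holes. This point: middle of the 18 x 18 mm square head at its top, 40 mm tall, faces along x and y. Below it: round collar 22 mm wide, 4 mm thick (underside 26 mm below here), then a 10 mm shank 44 mm long, its last 4 mm tapering to 5 mm. +z up, away from the tip.
- pin_tip (a point): The tip of the locking pin, on its axis, 70 mm below the middle of its head, 44 mm below the underside of the collar. When the pin is home the collar lies on the cover and the tip is 44 mm below the cover's top face.
- stub_pin_head (a point): Middle of the head of another pin in the stand, to be left there: hexagonal, 24 mm across, 20 mm tall.
- ball_pin_head (a point): Middle of the ball (19 mm) on top of a third pin in the stand, to be left there.
- pin_stand: The fixed wooden block that holds the pins, 172 mm (x) by 48 mm (y), 56 mm tall; origin at the centre of its underside. Three holes 48 mm deep on its x axis, at the middle and 55 mm to either side; the three pins stand in them in any order, each resting on its collar.
Things that resemble listed ones, but are neither listed nor needed, are in the scene too. What is shaped like the part that bears pin_head but blue or purple is not meant.

How it is judged:
By the outcome, as a careful person would: the job done as asked, in the order asked, and still so for the second after the job is handed in, with the robot touching nothing.
It also fails if it takes over 58 s, if anything falls off the work surface, if the arm or the gripper's body presses on something with over 40 N, if the wrist force passes 120 N, or if a joint passes its speed limit or range.

### The arm

A 7-joint arm with a two-finger parallel gripper is mounted at the origin on a cart in front of the work surface, level with it; the furniture and walls round the work are solid. World frame = base frame: x ahead of the robot, y to its left, z up, the work surface at z = 0. Lengths are in m, angles in degrees, forces in N, time in s.
With the tool pointing down it reaches from about 0.35 to 0.775 m from the base axis. Payload 3.1 kg.
Tool frame: the origin (TCP) lies at the very end of the fingers, on their centre line; the grasp point (between the pads) lies 19 mm behind it (grip_point_offset is the distance from the TCP to the grasp point, in m); z points along the fingers, y is the line along which they close (so a half turn about z gives the same grasp; the last joint's range is limited). The gripper opens to 85 mm and grips with 20 to 120 N. Pads are 22 mm wide; open, the fingers measure 114 mm over their backs; the gripper's body (76 mm by 85 mm) begins 54 mm behind the grasp point. The pads swing forward as they close: fully open they stand 13 mm farther back than shut.
Start: joints at [-65.93, 17.813, 0.802, 86.603, -0.252, 75.585, -1.558], TCP at [0.245, 0.492, 0.231] pointing down, gripper open.
Joint ranges: [-154.91, 154.91], [-16.99, 109.72], [-72.82, 74.43], [7.12, 147.25], [-82.49, 262.49], [11.32, 116.49], [-174.64, 174.64]. Speed limits (degrees/s): [159.86, 159.86, 180, 180, 180, 180, 180].

### API

Orientations are given as a 3x3 rotation matrix whose columns are the frame's x, y, z axes.
In Python, from bench import * gives the robot as it stands.
- The arm moves only by the tool apply_moves, never from a script. Its arguments are lists of equal length, an entry for each row: "claw": the closure, from 0 (fully open) to 1 (shut); "offset": the shift along the world's x, y, z in mm, a list of three; "turn": the turn about the world's z in rad. A call has 1 to 12 rows; each row is the pose to reach, as a shift and turn from the pose commanded when the call began; what a row does not reach only later rows make up. A row lasts 1/12 s, in which the tool goes at most 41.7 mm and 7.16 degrees, less where a joint would pass 70% of its speed; a pose out of reach is approached as far as the arm can. A call with a gripper value outside its range is refused whole. The fingers move at their own pace and stop on an object; "force" is the grip in N (left out, the last holds). Time passes only in rows, so rows that repeat a pose let the fingers close. It gives the time, the measured TCP pose, the force, the opening and the grip force at its end, in the units of the state.
- get_state(): the state, without advancing time (a new reading comes with each control period).
- grab_frame(name): name is "scene" or "top" or "wrist"; returns (picture, depth): 384x512x3 uint8, red, green, blue; 384x512 float32, m along the optical axis (not along the pixel's ray), 0 where there is no reading.
- calibration(name): a dict with "camera_matrix" (3x3 intrinsics, pixels), "xyz" and "rotation" of the camera in the world; the wrist camera has in their place "tool_from_camera" (4x4, takes a point from camera to tool coordinates, whose origin is the TCP and whose axes are the flange's). Camera axes: x right, y up, looking along -z (the intrinsics and any distortion apply to the point x, -y, -z); pixel columns grow to the right and rows downward; lengths in m; the calibration is good to about 2 mm. A picture is of the moment at which its call begins: read the wrist's pose just before it. calibration takes no time and is no camera call.
- close_job(): hands the job in; it is judged then, once.
The state is a dict: "clock": time; "joint_pos": joint angles; "joint_vel": joint speeds; "joint_torque": joint torques, N m; "ee_pos": TCP position; "eef_rot": TCP orientation; "ft_force": force on the tool from outside, world axes, zero at the start; "moment": the same for the moment, N m; "opening": finger opening in m; "grip_force": force on a finger pad.
Only numpy, scipy, OpenCV 4.12 (cv2) and the standard library are available. Lean on these libraries where they do the work, as an engineer would, in place of code of your own. Each camera call takes 0.05 s, during which the arm holds its last target. There are 200 camera calls.

## Working session

There is one attempt and no reset: what is moved stays moved. The work goes in short steps, Python scripts to look and compute and a tool call to move; the robot and the scene stay as the last step left them, time stands still between calls to the robot, and variables do not carry over. Pictures are saved under pics/ and viewed, at most 10 in all, crops included, and the job is handed in when it is done.

Besides the shell and the picture viewer there is one more tool, called as a command line: name --pt "numbers of a row" for each row, then --argument value for the rest. apply_moves: Moves the arm, as the interface text tells. Its arguments: {"type":"object","properties":{"claw":{"type":"array"},"offset":{"type":"array"},"turn":{"type":"array"},"force":{"type":"number"}},"required":["claw","offset","turn"]}

```bash
mkdir -p pics
cat > h.py <<'E'
from bench import *
import numpy as np, cv2
def cam(name):
    c=calibration(name); K=np.array(c["camera_matrix"])
    if name=="wrist":
        s=get_state(); T=np.array(c["tool_from_camera"]); R=np.array(s["eef_rot"]); p=np.array(s["ee_pos"])
        return K,R@T[:3,:3],p+R@T[:3,3],c
    return K,np.array(c["rotation"]),np.array(c["xyz"]),c
def ray(C,u,v):
    K,R,p,_=C
    d=np.array([(u-K[0,2])/K[0,0],-(v-K[1,2])/K[1,1],-1.0])
    return p,R@d
def at_z(C,u,v,z):
    p,d=ray(C,u,v); return p+d*(z-p[2])/d[2]
def at_depth(C,u,v,D):
    p,d=ray(C,u,v); return p+d*D[int(v),int(u)]
def proj(C,X):
    K,R,p,_=C; q=R.T@(np.array(X)-p); return K[0,0]*q[0]/-q[2]+K[0,2], K[1,1]*(-q[1])/-q[2]+K[1,2]
E
python3 - <<'E'
from h import *
for n in ("scene","top"):
    C=cam(n); im,d=grab_frame(n); np.savez(n+".npz",im=im,d=d)
    print(n,C[2],{k:np.round(v,3).tolist() if not isinstance(v,str) else v for k,v in C[3].items()})
    cv2.imwrite(f"pics/{n}0.png",cv2.resize(im[:,:,::-1],(800,600),interpolation=cv2.INTER_CUBIC))
print(calibration("wrist")); print(get_state())
E
```

```text
scene [ 6.38872046e-04 -7.08426641e-01  5.24746509e-01] {'camera_matrix': [[385.618, 0.0, 255.487], [0.0, 385.618, 193.104], [0.0, 0.0, 1.0]], 'xyz': [0.001, -0.708, 0.525], 'rotation': [[0.676, 0.377, -0.633], [-0.737, 0.334, -0.588], [-0.01, 0.864, 0.503]]}
top [ 0.44964403 -0.1969384   0.93255488] {'camera_matrix': [[361.161, 0.0, 256.899], [0.0, 361.161, 191.263], [0.0, 0.0, 1.0]], 'xyz': [0.45, -0.197, 0.933], 'rotation': [[-0.019, 0.996, -0.091], [-1.0, -0.018, 0.018], [0.017, 0.092, 0.996]]}
{'camera_matrix': array([[296.05696404,   0.        , 249.64524153],
       [  0.        , 296.05696404, 187.85898661],
       [  0.        ,   0.        ,   1.        ]]), 'tool_from_camera': array([[-1.91972996e-04,  9.49356128e-01,  3.14202013e-01,
         8.10341363e-02],
       [ 9.99999762e-01, -2.60803190e-05,  6.89786989e-04,
        -3.18695041e-04],
       [ 6.63047994e-04,  3.14202071e-01, -9.49355897e-01,
        -1.42098267e-01],
       [ 0.00000000e+00,  0.00000000e+00,  0.00000000e+00,
         1.00000000e+00]])}
{'clock': 0.1, 'joint_pos': array([-65.92952904,  17.85613535,   0.80208362,  86.68299616,
        -0.25295861,  75.58450928,  -1.55733449]), 'joint_vel': array([-0.0214586 , -0.08100646,  0.0233654 , -0.30729053, -0.09944133,
       -0.05793441, -0.0446671 ]), 'joint_torque': array([ 4.20262486e-04, -3.80858159e+01,  1.46336504e-01, -2.31243056e+01,
        1.22099812e-02,  8.05623829e-03, -1.12571354e-05]), 'ee_pos': array([0.24475614, 0.49180596, 0.23032543]), 'eef_rot': array([[-8.95286476e-01,  4.45490017e-01, -8.78430621e-04],
       [ 4.45490876e-01,  8.95284383e-01, -1.93717086e-03],
       [-7.65450631e-05, -2.12565570e-03, -9.99997738e-01]]), 'ft_force': array([0.47774824, 0.1730426 , 0.31879305]), 'moment': array([-0.01871032,  0.01096786,  0.01474924]), 'grip_force': 0.0, 'opening': 0.08545663379681913}
```

View pics/scene0.png

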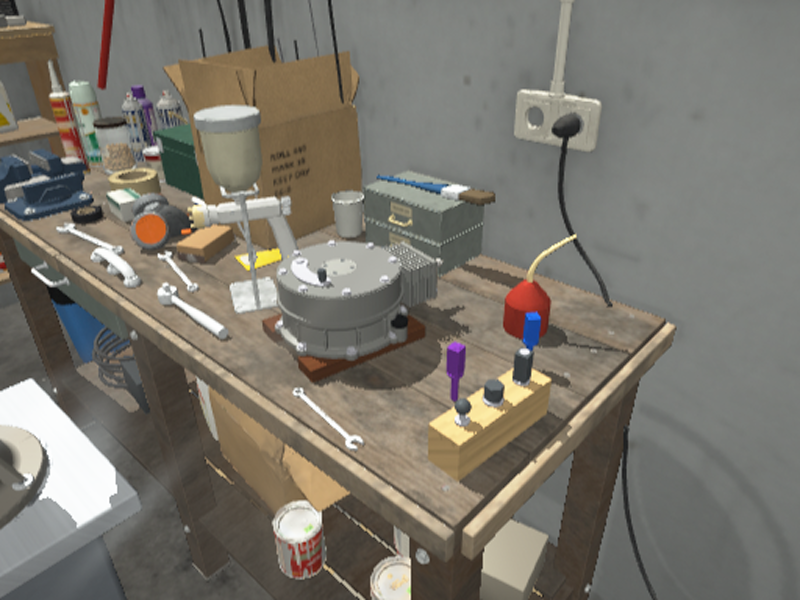

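View pics/top0.png

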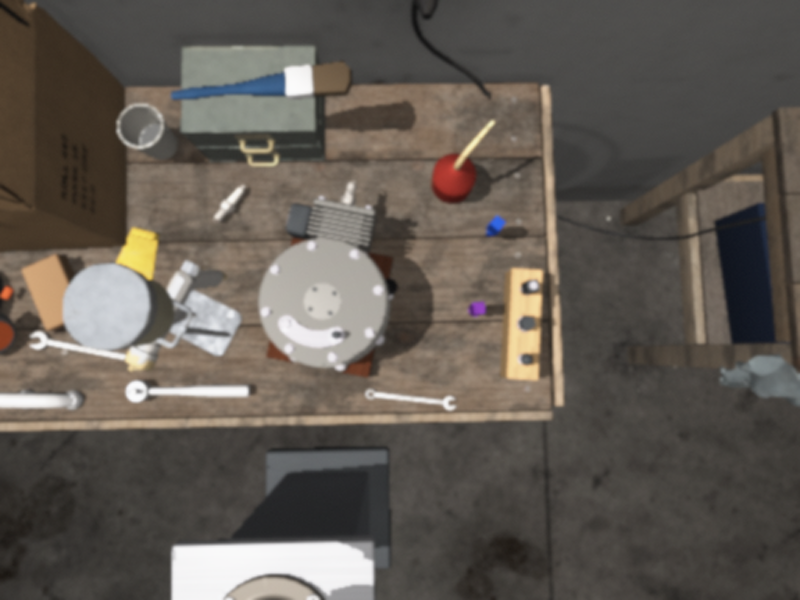

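The scene view shows the engine at (340,290) with its shutter knob at (322,275). The stand holds a ball pin at (463,408), a hex pin at (494,390) and a square-headed pin at (523,362). What could be taken for the pin:
- grey square head in the stand, (523,362) in scene and (531,286) in top: the choice by description
- purple one at (456,360)
- blue one at (532,330)
- hex stub at (494,390)
- ball at (463,408)

I'll check the choice in one close crop.

Run:
```python
from h import *
t=np.load("top.npz");s=np.load("scene.npz")
f=lambda im,x,y,w,h:cv2.resize(im[y:y+h,x:x+w,::-1],(400,300),interpolation=cv2.INTER_CUBIC)
a=np.vstack([np.hstack([f(t['im'],157,145,100,75),f(t['im'],300,165,100,75)]),np.hstack([f(s['im'],170,150,100,75),f(s['im'],268,205,100,75)])])
cv2.imwrite("pics/crop1.png",a)
C=cam("top");
for u,v in [(206,192),(215,214),(183,206),(340,183),(338,207),(337,230)]:
    print(u,v,at_depth(C,u,v,t['d']))
```

```text
206 192 [ 0.5246069  -0.09723391  0.12049859]
215 214 [ 0.47404641 -0.11926118  0.14310773]
183 206 [ 0.49364632 -0.04680724  0.12706606]
340 183 [ 0.54181863 -0.40582454  0.10159124]
338 207 [ 0.48705126 -0.40402076  0.08062469]
337 230 [ 0.4330809  -0.39798293  0.08696116]
```

View pics/crop1.png

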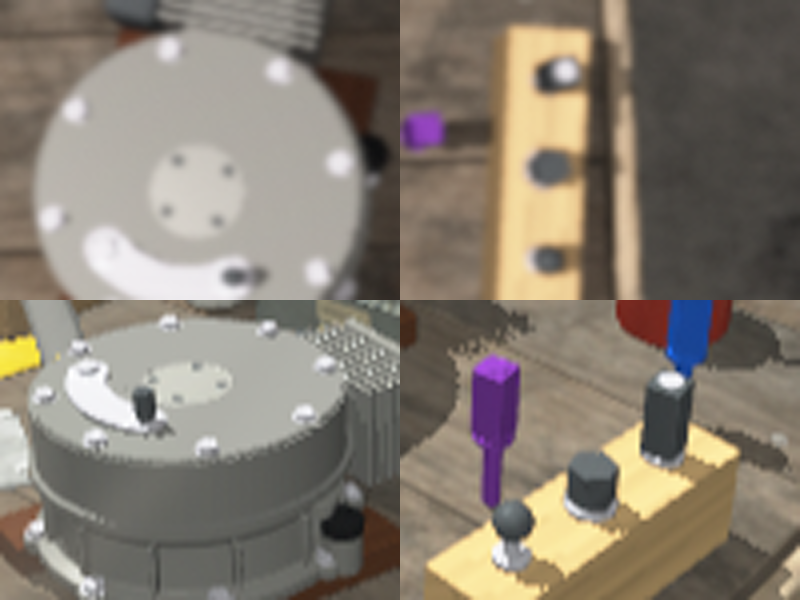

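The crop confirms it: the square-headed grey pin is at the far end of the stand, with its head top at top-view px (341,183). The shutter pivot is at px (183,206) and its knob top at px (216,214).

Run:
```python
from h import *
t=np.load("top.npz"); C=cam("top")
for u,v in [(70,195),(55,195),(90,195),(70,212)]: print(u,v,at_depth(C,u,v,t['d']))
print(at_z(C,215.8,213.8,.142),at_z(C,183.2,206.2,.124), at_z(C,207,192.5,.12), at_z(C,341,183,.1))
```

```text
70 195 [0.50557241 0.10932203 0.31578568]
55 195 [0.50593637 0.13404087 0.31676785]
90 195 [0.50477871 0.07468066 0.31787879]
70 212 [0.47659196 0.10728425 0.318283  ]
[ 0.4744835  -0.12089799  0.142     ] [ 0.49335882 -0.04668045  0.124     ] [ 0.52348133 -0.09941385  0.12      ] [ 0.54195442 -0.40856285  0.1       ]
```

apply_moves --claw '[0,0,0,0,0,0,0,0,0,0,0,0]' --pt "0 0 40" --pt "0 0 80" --pt "0 0 120" --pt "11 -38 130" --pt "22 -76 130" --pt "34 -115 130" --pt "45 -153 130" --pt "56 -191 130" --pt "67 -229 130" --pt "78 -268 130" --pt "90 -306 130" --pt "101 -344 130" --turn '[0,0,0,-0.1,-0.2,-0.3,-0.4,-0.5,-0.6,-0.7,-0.8,-0.9]'

```text
clock: 1.1
ee_pos: [0.346, 0.1462, 0.361]
eef_rot: [[-0.203, 0.979, -0.0], [0.979, 0.203, 0.0], [0.0, -0.0, -1.0]]
ft_force: [0.6, 0.3, -0.9]
opening: 0.0857
grip_force: 0.0
```

apply_moves --claw '[0,0,0,0,0,0,0,0,0,0]' --pt "5 -38 0" --pt "20 -76 0" --pt "40 -112 0" --pt "60 -148 0" --pt "80 -184 -20" --pt "100 -216 -50" --pt "115 -245 -80" --pt "128 -268 -90" --pt "128 -268 -90" --pt "128 -268 -90" --turn '[-0.1,-0.2,-0.3,-0.4,-0.48,-0.48,-0.48,-0.48,-0.48,-0.48]'

```text
clock: 1.93
ee_pos: [0.4728, -0.1214, 0.2692]
eef_rot: [[0.273, 0.962, -0.005], [0.962, -0.273, -0.001], [-0.003, -0.005, -1.0]]
ft_force: [0.9, 0.8, 0.2]
opening: 0.0851
grip_force: 0.0
```

Run:
```python
from h import *
C=cam("wrist"); im,d=grab_frame("wrist"); np.savez("w1.npz",im=im,d=d,R=C[1],p=C[2])
cv2.imwrite("pics/w1.png",cv2.resize(im[:,:,::-1],(800,600),interpolation=cv2.INTER_CUBIC))
print(get_state()['ee_pos'],C[2])
for X in [(.4745,-.121,.142),(.4933,-.0467,.124),(.5235,-.0994,.12)]: print(np.array(proj(C,X))*800/512)
```

```text
[ 0.4735047  -0.119666    0.27051526] [ 0.49502088 -0.04378219  0.41106443]
[394.24093307 277.72419448]
[390.78563571 144.65289776]
[459.96850081 215.63836513]
```

View pics/w1.png

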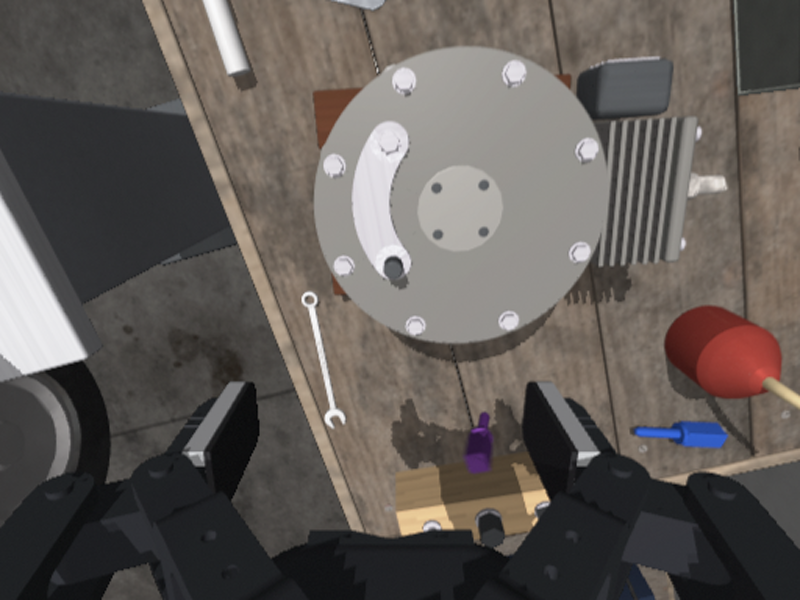

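The wrist view shows the shutter over the slot, with the pivot screw at (389,141), the knob top at (394,266) and the cover centre at (460,208). The path inward is clear.

Run:
```python
from h import *
C=cam("wrist"); s=512/800
w=np.load("w1.npz")
for n,u,v,z in [("knob",394,266,.142),("pivot",389,141,.127),("cen",460,208,.12),("fins r",600,190,.1),("L",315,200,.12),("R",608,200,.12),("T",460,46,.12),("B",460,342,.12),("bolt",344,266,.125),("bolt",334,166,.125)]:
    print(n,at_z(C,u*s,v*s,z), at_depth(C,u*s,v*s,w['d']))
```

```text
knob [ 0.47729142 -0.11224378  0.142     ] [ 0.47736592 -0.11194923  0.1431368 ]
pivot [ 0.49368352 -0.0423653   0.127     ] [ 0.49368909 -0.04236435  0.12818853]
cen [ 0.52578319 -0.09282705  0.12      ] [ 0.52572743 -0.09273516  0.12053037]
fins r [ 0.6197758  -0.10967761  0.1       ] [ 0.61134521 -0.1051134   0.12112259]
L [ 0.43968006 -0.06362323  0.12      ] [ 0.439496   -0.06369468  0.11902699]
R [ 0.61578938 -0.11282581  0.12      ] [ 0.62213797 -0.11654181  0.10462014]
T [ 0.54611409 -0.00404522  0.12      ] [ 0.56719954  0.01167614 -0.00074284]
B [ 0.50526644 -0.18242044  0.12      ] [ 0.50524377 -0.18210996  0.12064752]
bolt [ 0.44523743 -0.10801469  0.125     ] [ 0.44533456 -0.10788618  0.12556098]
bolt [ 0.45803305 -0.04719734  0.125     ] [ 0.45813075 -0.04718398  0.12575948]
```

apply_moves --claw '[0.5,0.5,0.5,0.5,0.5,0.5,0.5,0.7,0.7,0.7]' --pt "4 7 -35" --pt "4 7 -70" --pt "4 7 -100" --pt "4 7 -120" --pt "4 7 -130" --pt "4 7 -139" --pt "4 7 -139" --pt "4 7 -139" --pt "4 7 -139" --pt "4 7 -139" --turn '[0,0,0,0,0,0,0,0,0,0]' --force 20

```text
clock: 2.82
ee_pos: [0.4793, -0.1128, 0.1338]
eef_rot: [[0.267, 0.964, 0.003], [0.964, -0.267, -0.0], [0.001, 0.003, -1.0]]
ft_force: [-0.0, -0.3, -0.1]
opening: 0.0256
grip_force: 0.0
```

Run:
```python
from h import *
C=cam("wrist"); im,d=grab_frame("wrist")
cv2.imwrite("pics/w2.png",im[:,:,::-1])
print(get_state())
a0=np.radians(-103.2)
for k in range(1,13):
    a=a0+1.75*k/12; print(np.round(74*np.array([np.cos(a)-np.cos(a0),np.sin(a)-np.sin(a0)])),round(1.75*k/12,2))
```

```text
{'clock': 2.8667, 'joint_pos': array([-21.42853995,  18.44002815,  40.71610282, 105.18449266,
       -13.66667567,  61.18411555,   8.93941141]), 'joint_vel': array([ 0.15499412,  0.3009529 , -0.07994148,  0.47480404, -0.05119371,
       -0.0293589 ,  0.10589813]), 'joint_torque': array([-4.54482296e-02, -2.98484999e+01,  4.74759758e+00, -2.03223360e+01,
        4.30793283e-03, -5.69881231e-03, -1.28019754e-03]), 'ee_pos': array([ 0.47904692, -0.11276417,  0.13353771]), 'eef_rot': array([[ 2.67496992e-01,  9.63555109e-01,  2.62880072e-03],
       [ 9.63558511e-01, -2.67497634e-01, -1.11011507e-04],
       [ 5.96232267e-04,  2.56269855e-03, -9.99996539e-01]]), 'ft_force': array([ 0.3922442 , -0.31529781,  0.22779479]), 'moment': array([-0.02126696,  0.00039585,  0.01948892]), 'grip_force': 0.0, 'opening': 0.025410016595456716}
[11. -2.] 0.15
[21. -2.] 0.29
[32. -0.] 0.44
[42.  3.] 0.58
[52.  7.] 0.73
[61. 13.] 0.88
[69. 20.] 1.02
[76. 28.] 1.17
[82. 37.] 1.31
[87. 47.] 1.46
[89. 58.] 1.6
[91. 68.] 1.75
```

View pics/w2.png

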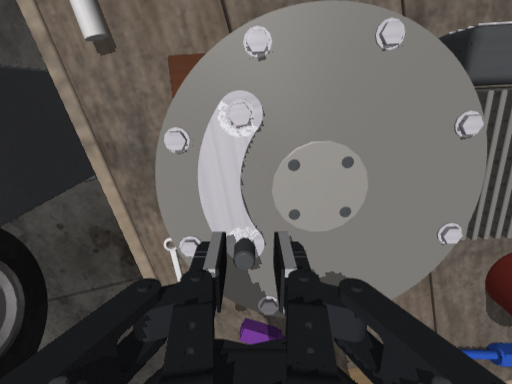

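The knob (243,250) is between the fingers. I'll check it fore and aft.

Run:
```python
from h import *
C=cam("wrist"); print(at_z(C,244,246,.142),at_z(C,239,113,.127),at_z(C,320,186,.12),get_state()['ee_pos'])
print(proj(C,[.479,-.113,.142]))
```

```text
[ 0.47713873 -0.10710249  0.142     ] [ 0.49225132 -0.0441814   0.127     ] [ 0.52412873 -0.09430036  0.12      ] [ 0.47904692 -0.11276417  0.13353771]
(np.float64(250.61956024143083), np.float64(254.94280246258785))
```

apply_moves --claw '[0.7,0.7,0.7,0.7,0.7,0.7,0.7,0.7,0.7,0.7,0.7,0.7]' --pt "5 1 -2" --pt "10 0 -2" --pt "20 0 -2" --pt "31 2 -2" --pt "41 5 -2" --pt "51 9 -2" --pt "60 15 -2" --pt "68 22 -2" --pt "75 30 -2" --pt "81 39 -2" --pt "86 49 -2" --pt "88 60 -2" --turn '[0.07,0.15,0.27,0.39,0.51,0.63,0.75,0.87,0.99,1.11,1.23,1.35]'

```text
clock: 3.87
ee_pos: [0.566, -0.0538, 0.1305]
eef_rot: [[-0.884, 0.468, -0.001], [0.468, 0.884, -0.002], [-0.0, -0.002, -1.0]]
ft_force: [-1.2, -1.0, -0.1]
opening: 0.0255
grip_force: 1.0
```

apply_moves --claw '[0.7,0.7,0.7,0.7,0.6,0.5,0.5,0.5,0.5]' --pt "1 5 0" --pt "2 10 0" --pt "2 10 0" --pt "2 10 0" --pt "2 10 0" --pt "2 10 0" --pt "2 10 40" --pt "2 10 80" --pt "2 10 110" --turn '[0.1,0.2,0.2,0.2,0.2,0.2,0.2,0.2,0.2]'

```text
clock: 4.62
ee_pos: [0.5687, -0.0431, 0.2432]
eef_rot: [[-0.957, 0.289, 0.003], [0.289, 0.957, -0.0], [-0.003, 0.001, -1.0]]
ft_force: [0.9, -0.6, 0.2]
opening: 0.0427
grip_force: 0.0
```

Run:
```python
from h import *
C=cam("top"); im,d=grab_frame("top")
cv2.imwrite("pics/t2.png",cv2.resize(im[120:270,140:370,::-1],(800,522),interpolation=cv2.INTER_CUBIC))
s=get_state(); print(s['ee_pos'],s['eef_rot'],s['joint_pos'])
```

```text
[ 0.57243529 -0.04361636  0.24999558] [[-9.57165073e-01  2.89125971e-01  1.55305144e-02]
 [ 2.89151283e-01  9.57283201e-01 -6.39155490e-04]
 [-1.50518969e-02  3.87889083e-03 -9.99879190e-01]] [-11.94155068  19.96101298  20.17291103  82.26455514  -6.98465577
  78.10266668  81.64287134]
```

View pics/t2.png

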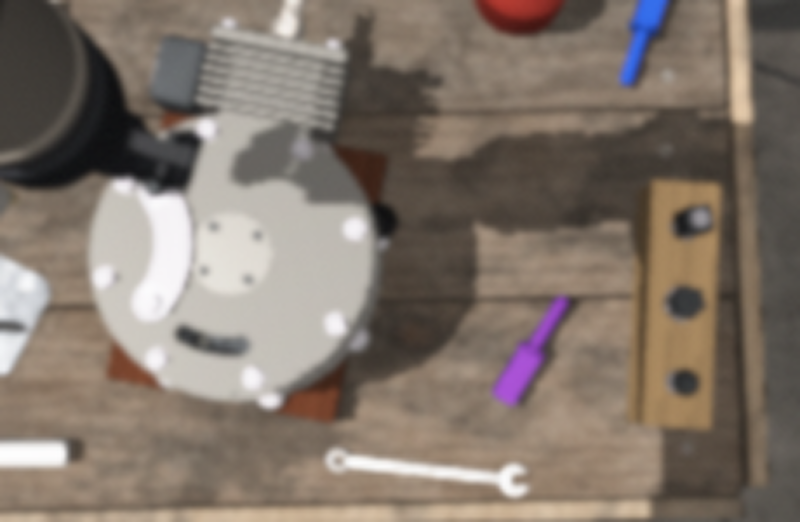

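The shutter is swung clear and the slot is exposed at (178–247, 330–347) in the crop; the stand's pins are intact. Next I look at the slot from the wrist, then go to the stand.

apply_moves --claw '[0.5,0.5,0.5,0.5,0.5,0.5]' --pt "-25 -25 0" --pt "-50 -50 0" --pt "-75 -75 0" --pt "-75 -75 0" --pt "-75 -75 0" --pt "-75 -75 0" --turn '[0.1,0.2,0.24,0.24,0.24,0.24]'

```text
clock: 5.17
ee_pos: [0.4934, -0.1173, 0.2405]
eef_rot: [[-0.999, 0.053, 0.001], [0.053, 0.999, 0.001], [-0.001, 0.001, -1.0]]
ft_force: [0.4, 0.1, 0.6]
opening: 0.0428
grip_force: 0.0
```

Run:
```python
from h import *
C=cam("wrist"); im,d=grab_frame("wrist"); np.savez("w3.npz",im=im,d=d,R=C[1],p=C[2])
s=get_state(); print(s['ee_pos'])
cv2.imwrite("pics/w3.png",cv2.resize(im[60:300,80:400,::-1],(800,600),interpolation=cv2.INTER_CUBIC))
```

```text
[ 0.49378439 -0.11652524  0.24031567]
```

View pics/w3.png

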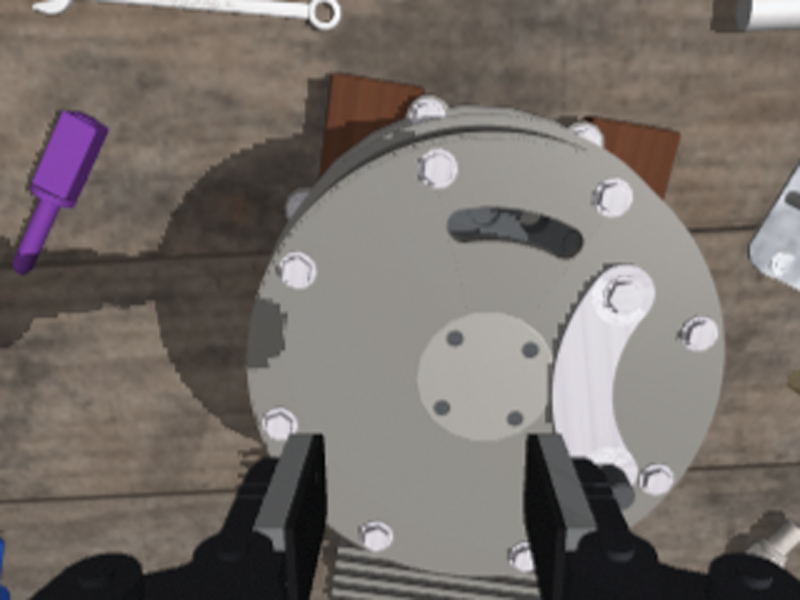

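apply_moves --claw '[0.5,0.5,0.5,0.5,0.5,0.5,0.5,0.5,0.5,0.5,0.5]' --pt "3 -40 0" --pt "6 -80 0" --pt "10 -120 0" --pt "15 -160 0" --pt "20 -200 0" --pt "25 -235 0" --pt "30 -270 0" --pt "40 -288 -20" --pt "45 -288 -20" --pt "45 -288 -20" --pt "45 -288 -20" --turn '[0,0,0,0,0,0,0,0,0,0,0]'

```text
clock: 6.13
ee_pos: [0.5399, -0.4032, 0.2194]
eef_rot: [[-0.999, 0.048, -0.0], [0.048, 0.999, 0.002], [0.0, 0.002, -1.0]]
ft_force: [-0.2, -0.2, 0.0]
opening: 0.0428
grip_force: 0.0
```

Run:
```python
from h import *
C=cam("wrist"); im,d=grab_frame("wrist"); np.savez("w4.npz",im=im,d=d,R=C[1],p=C[2])
s=get_state(); print(s['ee_pos'],s['eef_rot'],s['joint_pos'])
print(proj(C,[.542,-.408,.1]))
cv2.imwrite("pics/w4.png",im[:,:,::-1])
```

```text
[ 0.53973631 -0.40326431  0.2204086 ] [[-9.98844901e-01  4.80448601e-02  7.45730835e-04]
 [ 4.80458248e-02  9.98844241e-01  1.33457631e-03]
 [-6.80749417e-04  1.36886400e-03 -9.99998831e-01]] [ 21.30859618  34.63917762  25.38343044  65.69712167 -14.31001934
  82.58741665 131.76931798]
(np.float64(244.61128890953836), np.float64(184.87875982286096))
```

View pics/w4.png

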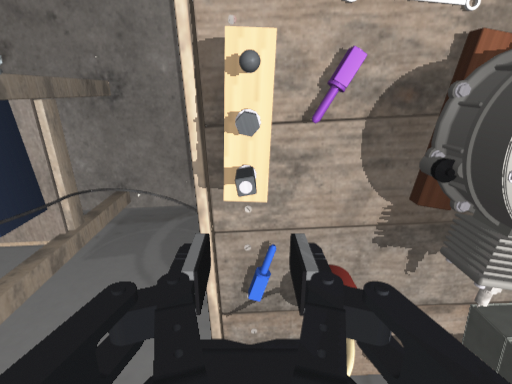

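In w3 the slot runs from (449,226) to (582,240), and w4 shows the pin head's top face near (246,187). I'll enlarge both side by side.

Run:
```python
from h import *
a=np.load("w3.npz")['im'];b=np.load("w4.npz")['im']
# slot region full px: u=80+x*.4, v=60+y*.4
A=cv2.resize(a[135:170,250:320,::-1],(800,400),interpolation=cv2.INTER_CUBIC)
A=np.clip(A.astype(float)*1.8,0,255).astype(np.uint8)
B=cv2.resize(b[160:205,216:276,::-1],(266,200),interpolation=cv2.INTER_CUBIC)
cv2.imwrite("pics/z.png",np.vstack([A,np.hstack([B,np.zeros((200,534,3),np.uint8)])]))
d=np.load("w3.npz")['d']; 
print(np.round(d[138:164:2,256:316:3]*1000).astype(int))
```

```text
[[263 263 261 263 263 262 262 262 263 262 263 262 263 262 263 263 263 263
  263 262]
 [263 263 263 263 263 263 263 264 263 264 263 262 263 262 263 262 263 263
  262 263]
 [263 265 262 265 263 265 292 265 264 263 263 264 264 264 264 264 264 263
  264 264]
 [265 265 290 289 293 293 294 293 291 291 291 310 310 263 264 264 265 264
  263 264]
 [264 291 291 292 293 293   0 293 291 290 291 310 313 311 297 265 265 265
  265 266]
 [266 293 293 290 292 295 294 292 291 292 293 312 311 307 296 292 292 266
  265 265]
 [266 292 293 293 293 292 293 292 291 292 292 305 307 302 292 292 292 291
  266 266]
 [266 273 292 293 293 294 293 292 293 293 293 292 297 296 294 293 293 292
  296 267]
 [266 268 276 292 277 275 274 274 276 293 295 295 293 293 293 294 292 298
  296 267]
 [267 268 268 269 268 268 266 269 268 269 271 274 294 294 294 293 294 298
  276 267]
 [270 268 269 269 269 268 268 269 268 267 269 268 268 274 295 295 294 297
  275 269]
 [268 269 270 269 269 269 268 270 269 269 268 269 268 268 270 296 294 277
  272 269]
 [269 270 269 269 270 270 269 269 269 268 268 269 269 270 269 270 273 272
  270 270]]
```

View pics/z.png

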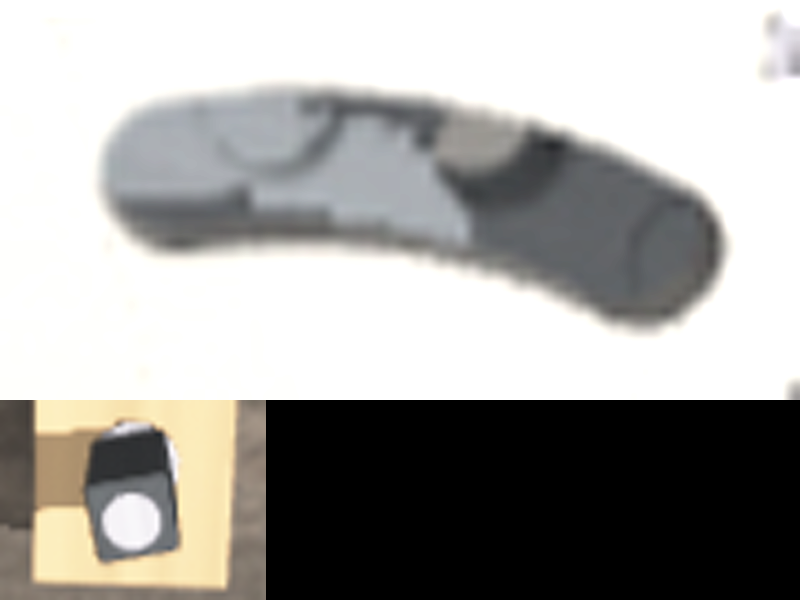

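The enlarged slot shows the deep locking hole centred at zoom (497,142), where the depth jumps to 310 mm. Drillings show at (271,112) and about (693,250). The pin's top face is centred at (134,517) and turned about 9° from the gripper.

Run:
```python
from h import *
w=np.load("w3.npz"); K=np.array(calibration("wrist")["camera_matrix"]); C=(K,w['R'],w['p'],0)
Z=lambda x,y,z: at_z(C,250+(x+.5)/11.43-.5,135+(y+.5)/11.43-.5,z)
c=at_z(C,274,210.4,.12); print("cen",c)
for n,x,y,z in [("hole",497,142,.094),("drL",271,112,.094),("drR",695,250,.094),("endL",178,168,.12),("endR",648,250,.12),("midtop",410,100,.12),("midbot",410,257,.12)]:
    p=Z(x,y,z); q=p-c; print(n,p,"r",np.hypot(*q[:2]),"ang",np.degrees(np.arctan2(q[1],q[0]))%360)
w=np.load("w4.npz"); C4=(K,w['R'],w['p'],0)
P=at_z(C4,246.2,186.4,.1); print("pin w",P,at_depth(C4,246.2,186.4,w['d']), "tcp",get_state()['ee_pos'])
# triangulate with top view
Ct=cam("top"); p1,d1=ray(C4,246.2,186.4); p2,d2=ray(Ct,341.2,182.8)
A=np.c_[d1,-d2]; t=np.linalg.lstsq(A,p2-p1,rcond=None)[0]; print(p1+t[0]*d1,p2+t[1]*d2)
```

```text
cen [ 0.52320402 -0.09571641  0.12      ]
hole [ 0.4678763  -0.07348693  0.094     ] r 0.05962639143112426 ang 158.11081565490875
drL [ 0.4642534  -0.09279904  0.094     ] r 0.05902276588745068 ang 177.16684537181956
drR [ 0.47824332 -0.05639677  0.094     ] r 0.05972854197618089 ang 138.82922258236013
endL [ 0.46358175 -0.10204007  0.12      ] r 0.059956688212834876 ang 186.05427467546417
endR [ 0.47209407 -0.06522438  0.12      ] r 0.05951462914838719 ang 149.17983652982852
midtop [ 0.45920082 -0.08380833  0.12      ] r 0.06510155833516912 ang 169.46037997734288
midbot [ 0.47165591 -0.08399791  0.12      ] r 0.052863326132710595 ang 167.19254408800066
pin w [ 0.54355286 -0.40660592  0.1       ] [ 0.54345909 -0.40659829  0.10028955] tcp [ 0.53973631 -0.40326431  0.2204086 ]
[ 0.54091314 -0.40639099  0.1081516 ] [ 0.54148437 -0.40692219  0.10835059]
```

The geometry agrees: slot mid at 167.6°, locking hole at 158.1°, drillings at ±19°. Now I grasp the pin.

apply_moves --claw '[0.5,0.5,0.5,0.5,0.5,0.5,0.5,0.5,1,1,1,1]' --pt "3 -3 -30" --pt "3 -3 -60" --pt "3 -3 -90" --pt "3 -3 -120" --pt "3 -3 -140" --pt "3 -3 -150" --pt "3 -3 -154" --pt "3 -3 -154" --pt "3 -3 -154" --pt "3 -3 -154" --pt "3 -3 -154" --pt "3 -3 -154" --turn '[0.1,0.16,0.16,0.16,0.16,0.16,0.16,0.16,0.16,0.16,0.16,0.16]' --force 60

```text
clock: 7.18
ee_pos: [0.5424, -0.4088, 0.0689]
eef_rot: [[-0.994, -0.109, 0.003], [-0.109, 0.994, -0.001], [-0.003, -0.001, -1.0]]
ft_force: [-0.7, 3.3, 6.0]
opening: 0.0172
grip_force: 58.9
```

apply_moves --claw '[1,1,1]' --pt "0 0 0" --pt "0 0 0" --pt "0 0 3" --turn '[0,0,0]'

```text
clock: 7.43
ee_pos: [0.5418, -0.4085, 0.0702]
eef_rot: [[-0.994, -0.108, 0.002], [-0.108, 0.994, -0.0], [-0.002, -0.001, -1.0]]
ft_force: [0.6, 0.6, -1.5]
opening: 0.017
grip_force: 58.4
```

apply_moves --claw '[1,1,1,1,1,1,1,1,1,1,1,1]' --pt "0 0 20" --pt "0 0 50" --pt "0 0 90" --pt "0 0 130" --pt "0 0 165" --pt "-5 30 170" --pt "-14 65 170" --pt "-22 100 170" --pt "-30 135 170" --pt "-38 170 170" --pt "-46 205 170" --pt "-54 240 170" --turn '[0,0,0,0,0,0,0,0,0,0,0,0]'

```text
clock: 8.43
ee_pos: [0.4862, -0.1675, 0.2394]
eef_rot: [[-0.994, -0.107, 0.001], [-0.107, 0.994, -0.001], [-0.0, -0.001, -1.0]]
ft_force: [0.2, 0.2, -0.5]
opening: 0.0172
grip_force: 59.7
```

apply_moves --claw '[1,1,1,1,1,1,1]' --pt "-8 35 0" --pt "-15 65 0" --pt "-22 89 0" --pt "-22 89 0" --pt "-22 89 0" --pt "-22 89 0" --pt "-22 89 0" --turn '[0,0,0,0,0,0,0]'

```text
clock: 9.02
ee_pos: [0.4651, -0.0815, 0.2394]
eef_rot: [[-0.994, -0.105, 0.0], [-0.105, 0.994, -0.001], [-0.0, -0.001, -1.0]]
ft_force: [0.7, -0.5, -1.2]
opening: 0.017
grip_force: 59.6
```

Run:
```python
from h import *
C=cam("wrist"); s=get_state(); im,d=grab_frame("wrist"); np.savez("w5.npz",im=im,d=d,R=C[1],p=C[2])
print(s['clock'],s['ee_pos'],s['eef_rot'],s['joint_pos'],s['ft_force'])
K=C[0]; v,u=np.mgrid[0:384,0:512]
P=np.stack([(u-K[0,2])/K[0,0],-(v-K[1,2])/K[1,1],-np.ones_like(u)*1.],-1)*d[...,None]
T=np.array(calibration("wrist")["tool_from_camera"]); Q=P@T[:3,:3].T+T[:3,3]
m=(d>0)&(abs(Q[...,0])<.02)&(abs(Q[...,1])<.015)&(Q[...,2]>-.005)&(Q[...,2]<.07)
for z in np.arange(-.005,.07,.005):
    k=m&(Q[...,2]>=z)&(Q[...,2]<z+.005); q=Q[k]
    if len(q): print(round(z,3),len(q),"y",q[:,1].min().round(4),q[:,1].max().round(4),"mid",((q[:,1].min()+q[:,1].max())/2).round(4),"xmax",np.percentile(q[:,0],95).round(4), "v",v[k].min(),v[k].max(),"u",u[k].min(),u[k].max())
cv2.imwrite("pics/w5.png",cv2.resize(im[120:384,80:432,::-1],(800,600),interpolation=cv2.INTER_CUBIC))
```

```text
9.0167 [ 0.46514264 -0.08152958  0.23943435] [[-9.94468685e-01 -1.05032348e-01  4.89594149e-04]
 [-1.05032848e-01  9.94468100e-01 -1.13962762e-03]
 [-3.67187998e-04 -1.18474745e-03 -9.99999231e-01]] [ -7.79206496   8.32663371  17.78755479  97.86680805  -2.57361294
  74.17577622 106.54920721] [ 0.69085451 -0.50126931 -1.21583327]
-0.005 212 y -0.015 0.0146 mid -0.0002 xmax 0.0117 v 231 241 u 221 278
0.0 130 y -0.0087 0.0083 mid -0.0002 xmax 0.0079 v 230 236 u 234 265
0.005 144 y -0.0089 0.0084 mid -0.0003 xmax 0.0091 v 224 232 u 234 265
0.01 68 y -0.0093 0.0075 mid -0.0009 xmax 0.0093 v 222 230 u 234 263
0.02 1 y 0.0013 0.0013 mid 0.0013 xmax 0.0039 v 222 222 u 252 252
0.025 32 y -0.0044 0.0045 mid 0.0 xmax 0.0037 v 219 223 u 243 257
0.03 47 y -0.0045 0.0046 mid 0.0 xmax 0.0036 v 216 222 u 243 257
0.035 43 y -0.0046 0.0047 mid 0.0 xmax 0.0036 v 213 220 u 243 257
0.04 39 y -0.0047 0.0048 mid 0.0 xmax 0.0036 v 210 217 u 243 257
0.045 38 y -0.0048 0.0049 mid 0.0001 xmax 0.0035 v 208 216 u 243 257
0.05 27 y -0.0042 0.005 mid 0.0004 xmax 0.0036 v 206 211 u 244 257
```

apply_moves --claw '[1,1,1,1,1,1]' --pt "-1 1 -25" --pt "-1 1 -45" --pt "-1 1 -54" --pt "-1 1 -57" --pt "-1 1 -58" --pt "-1 1 -58" --turn '[0,0,0,0,0,0]'

```text
clock: 9.57
ee_pos: [0.4647, -0.0791, 0.1819]
eef_rot: [[-0.994, -0.107, 0.001], [-0.107, 0.994, -0.0], [-0.001, -0.0, -1.0]]
ft_force: [0.7, -0.1, 0.3]
opening: 0.017
grip_force: 59.7
```

apply_moves --claw '[1,1,1,1,1]' --pt "0 0 -1.5" --pt "0 0 -3" --pt "0 0 -4.5" --pt "0 0 -6" --pt "0 0 -6" --turn '[0,0,0,0,0]'

```text
clock: 9.98
ee_pos: [0.4639, -0.0785, 0.1752]
eef_rot: [[-0.994, -0.108, -0.0], [-0.108, 0.994, 0.0], [0.0, 0.0, -1.0]]
ft_force: [-0.5, -0.4, -1.0]
opening: 0.0173
grip_force: 59.7
```

apply_moves --claw '[1,1,1,1,1]' --pt "0.5 -1 -1" --pt "0.5 -1 -2" --pt "0.5 -1 -4" --pt "0.5 -1 -6" --pt "0.5 -1 -6" --turn '[0,0,0,0,0]'

```text
clock: 10.4
ee_pos: [0.4642, -0.0795, 0.1688]
eef_rot: [[-0.994, -0.108, -0.001], [-0.108, 0.994, 0.0], [0.001, 0.0, -1.0]]
ft_force: [-0.6, 0.6, -1.6]
opening: 0.0171
grip_force: 59.7
```

Run:
```python
from h import *
C=cam("wrist"); s=get_state(); im,d=grab_frame("wrist"); np.savez("w6.npz",im=im,d=d,R=C[1],p=C[2])
print(s['clock'],s['ee_pos'],s['ft_force'],s['moment'])
cv2.imwrite("pics/w6.png",cv2.resize(im[160:280,170:330,::-1],(800,600),interpolation=cv2.INTER_CUBIC))
```

```text
10.4 [ 0.46415892 -0.07949776  0.16878443] [-0.55171052  0.62274327 -1.63502919] [ 0.01774453 -0.02631833 -0.04627536]
```

apply_moves --claw '[1,1,1,1,1,1]' --pt "0 0 -3" --pt "0 0 -6" --pt "0 0 -9" --pt "0 0 -11" --pt "0 0 -12" --pt "0 0 -12" --turn '[0,0,0,0,0,0]'

```text
clock: 10.95
ee_pos: [0.4643, -0.0795, 0.1569]
eef_rot: [[-0.994, -0.108, -0.001], [-0.108, 0.994, 0.0], [0.001, 0.0, -1.0]]
ft_force: [-0.9, 0.1, -0.1]
opening: 0.0173
grip_force: 59.7
```

apply_moves --claw '[1,1,1]' --pt "0 0 -1" --pt "0 0 -2" --pt "0 0 -2" --turn '[0,0,0]'

```text
clock: 11.2
ee_pos: [0.4644, -0.0796, 0.1552]
eef_rot: [[-0.994, -0.108, -0.0], [-0.108, 0.994, 0.0], [0.0, 0.0, -1.0]]
ft_force: [-0.6, 0.0, -1.4]
opening: 0.0171
grip_force: 59.7
```

apply_moves --claw '[1,1,1]' --pt "0 0 -0.7" --pt "0 0 -1.4" --pt "0 0 -1.4" --turn '[0,0,0]'

```text
clock: 11.45
ee_pos: [0.4645, -0.0796, 0.1538]
eef_rot: [[-0.994, -0.108, -0.0], [-0.108, 0.994, 0.0], [0.0, 0.0, -1.0]]
ft_force: [-0.2, 0.1, -1.4]
opening: 0.0172
grip_force: 59.7
```

apply_moves --claw '[1,1,1]' --pt "0 0 -0.5" --pt "0 0 -1" --pt "0 0 -1" --turn '[0,0,0]'

```text
clock: 11.7
ee_pos: [0.4645, -0.0796, 0.1528]
eef_rot: [[-0.994, -0.108, -0.0], [-0.108, 0.994, 0.0], [0.0, 0.0, -1.0]]
ft_force: [-1.2, -0.1, -1.5]
opening: 0.0172
grip_force: 59.7
```

apply_moves --claw '[1,1,1]' --pt "0 0 -0.5" --pt "0 0 -1" --pt "0 0 -1" --turn '[0,0,0]'

```text
clock: 11.95
ee_pos: [0.4645, -0.0796, 0.1518]
eef_rot: [[-0.994, -0.108, -0.0], [-0.108, 0.994, 0.0], [0.0, 0.0, -1.0]]
ft_force: [-0.3, -1.0, -1.7]
opening: 0.017
grip_force: 59.7
```

apply_moves --claw '[1,1,1]' --pt "0 0 -0.3" --pt "0 0 -0.6" --pt "0 0 -0.6" --turn '[0,0,0]'

```text
clock: 12.2
ee_pos: [0.4645, -0.0796, 0.1513]
eef_rot: [[-0.994, -0.108, -0.0], [-0.108, 0.994, 0.0], [0.0, 0.0, -1.0]]
ft_force: [-0.7, -0.4, -0.7]
opening: 0.017
grip_force: 59.7
```

apply_moves --claw '[1,1,1]' --pt "0 0 -0.4" --pt "0 0 -0.8" --pt "0 0 -0.8" --turn '[0,0,0]'

```text
clock: 12.45
ee_pos: [0.4647, -0.0796, 0.1508]
eef_rot: [[-0.994, -0.108, 0.0], [-0.108, 0.994, 0.0], [-0.0, 0.0, -1.0]]
ft_force: [-0.1, 0.4, 0.2]
opening: 0.017
grip_force: 59.9
```

apply_moves --claw '[1,1,1]' --pt "0 0 -0.4" --pt "0 0 -0.8" --pt "0 0 -0.8" --turn '[0,0,0]'

```text
clock: 12.7
ee_pos: [0.4648, -0.0796, 0.1505]
eef_rot: [[-0.994, -0.108, 0.001], [-0.108, 0.994, 0.0], [-0.001, 0.0, -1.0]]
ft_force: [-1.3, 0.6, 5.3]
opening: 0.0172
grip_force: 60.6
```

Contact at about 6 N. I slide gently along the arc toward the hole.

apply_moves --claw '[1,1,1,1,1]' --pt "0.2 0.7 0" --pt "0.4 1.4 0" --pt "0.6 2.1 0" --pt "0.8 2.8 0" --pt "0.8 2.8 0" --turn '[0,0,0,0,0]'

```text
clock: 13.12
ee_pos: [0.4653, -0.0787, 0.1504]
eef_rot: [[-0.994, -0.107, 0.0], [-0.107, 0.994, -0.002], [-0.0, -0.003, -1.0]]
ft_force: [-2.3, -2.9, 5.4]
opening: 0.0173
grip_force: 60.6
```

apply_moves --claw '[1,1,1]' --pt "0.2 0.7 0" --pt "0.4 1.4 0" --pt "0.4 1.4 0" --turn '[0,0,0]'

```text
clock: 13.37
ee_pos: [0.4659, -0.0748, 0.1495]
eef_rot: [[-0.994, -0.108, 0.0], [-0.108, 0.994, 0.001], [-0.001, 0.001, -1.0]]
ft_force: [-0.6, 1.0, -0.3]
opening: 0.0172
grip_force: 59.6
```

The force fell and the tip dropped, so it is at the hole. I centre it and lower in small steps.

apply_moves --claw '[1,1,1,1]' --pt "0.3 0.7 0" --pt "0.6 1.2 -0.7" --pt "0.6 1.2 -1.5" --pt "0.6 1.2 -1.5" --turn '[0,0,0,0]'

```text
clock: 13.7
ee_pos: [0.466, -0.0737, 0.1476]
eef_rot: [[-0.994, -0.109, -0.001], [-0.109, 0.994, 0.0], [0.001, 0.001, -1.0]]
ft_force: [-0.3, -0.7, -1.2]
opening: 0.0172
grip_force: 59.6
```

apply_moves --claw '[1,1,1,1]' --pt "0 0 -0.7" --pt "0 0 -1.4" --pt "0 0 -2" --pt "0 0 -2" --turn '[0,0,0,0]'

```text
clock: 14.03
ee_pos: [0.4664, -0.0741, 0.1461]
eef_rot: [[-0.994, -0.108, 0.0], [-0.108, 0.994, 0.0], [-0.0, 0.0, -1.0]]
ft_force: [0.1, -0.5, -0.6]
opening: 0.017
grip_force: 59.6
```

Already 4.9 mm below the contact height with no force, so this is the deep hole.

apply_moves --claw '[1,1,1,1]' --pt "0 0 -0.8" --pt "0 0 -1.6" --pt "0 0 -2.4" --pt "0 0 -2.4" --turn '[0,0,0,0]'

```text
clock: 14.37
ee_pos: [0.4664, -0.0741, 0.1437]
eef_rot: [[-0.994, -0.108, 0.0], [-0.108, 0.994, 0.0], [-0.0, 0.0, -1.0]]
ft_force: [0.2, 0.8, -1.3]
opening: 0.0172
grip_force: 59.6
```

apply_moves --claw '[1,1,1,1]' --pt "0 0 -0.8" --pt "0 0 -1.6" --pt "0 0 -2.4" --pt "0 0 -2.4" --turn '[0,0,0,0]'

```text
clock: 14.7
ee_pos: [0.4663, -0.0741, 0.1413]
eef_rot: [[-0.994, -0.108, -0.0], [-0.108, 0.994, 0.0], [-0.0, 0.0, -1.0]]
ft_force: [0.3, 0.8, -1.1]
opening: 0.0172
grip_force: 59.6
```

apply_moves --claw '[1,1,1,1,1]' --pt "0 0 -1" --pt "0 0 -2" --pt "0 0 -3" --pt "0 0 -4" --pt "0 0 -4" --turn '[0,0,0,0,0]'

```text
clock: 15.12
ee_pos: [0.4663, -0.0741, 0.1372]
eef_rot: [[-0.994, -0.108, -0.0], [-0.108, 0.994, 0.0], [0.0, 0.0, -1.0]]
ft_force: [1.2, 0.3, -1.2]
opening: 0.0172
grip_force: 59.6
```

apply_moves --claw '[1,1,1,1]' --pt "0 0 -1" --pt "0 0 -2" --pt "0 0 -3" --pt "0 0 -3" --turn '[0,0,0,0]'

```text
clock: 15.45
ee_pos: [0.4663, -0.0741, 0.1342]
eef_rot: [[-0.994, -0.108, 0.0], [-0.108, 0.994, 0.0], [-0.0, 0.0, -1.0]]
ft_force: [1.2, 0.5, -1.9]
opening: 0.0174
grip_force: 59.6
```

apply_moves --claw '[1,1,1]' --pt "0 0 -0.6" --pt "0 0 -1.2" --pt "0 0 -1.2" --turn '[0,0,0]'

```text
clock: 15.7
ee_pos: [0.4664, -0.0741, 0.1331]
eef_rot: [[-0.994, -0.108, 0.0], [-0.108, 0.994, 0.0], [-0.0, 0.0, -1.0]]
ft_force: [0.4, 1.1, -1.1]
opening: 0.0173
grip_force: 59.6
```

apply_moves --claw '[1,1,1]' --pt "0 0 -0.4" --pt "0 0 -0.8" --pt "0 0 -0.8" --turn '[0,0,0]'

```text
clock: 15.95
ee_pos: [0.4665, -0.0741, 0.1328]
eef_rot: [[-0.994, -0.108, 0.0], [-0.108, 0.994, 0.0], [-0.0, 0.0, -1.0]]
ft_force: [-0.5, 0.9, 2.9]
opening: 0.0173
grip_force: 60.2
```

apply_moves --claw '[1,1,0.75,0.65,0.6,0.6,0.6]' --pt "0 0 -0.4" --pt "0 0 -0.4" --pt "0 0 0" --pt "0 0 0" --pt "0 0 0" --pt "0 0 0" --pt "0 0 0" --turn '[0,0,0,0,0,0,0]'

```text
clock: 16.53
ee_pos: [0.4662, -0.0743, 0.1322]
eef_rot: [[-0.994, -0.108, -0.0], [-0.108, 0.994, -0.0], [0.0, -0.0, -1.0]]
ft_force: [-1.1, -0.4, 0.1]
opening: 0.0342
grip_force: 0.0
```

apply_moves --claw '[0.6,0.6,0.6,0.6,0.6,0.6,0.6,0.6,0.6]' --pt "0 0 10" --pt "0 0 25" --pt "0 0 50" --pt "0 0 80" --pt "0 0 110" --pt "0 0 130" --pt "0 0 130" --pt "0 0 130" --pt "0 0 130" --turn '[0,0,0,0,0,0,0,0,0]'

```text
clock: 17.28
ee_pos: [0.4658, -0.0741, 0.262]
eef_rot: [[-0.994, -0.108, -0.001], [-0.108, 0.994, 0.0], [0.001, 0.0, -1.0]]
ft_force: [-0.3, 0.1, -0.4]
opening: 0.034
grip_force: 0.0
```

Run:
```python
from h import *
C=cam("wrist"); s=get_state(); im,d=grab_frame("wrist"); im2,_=grab_frame("scene")
print(s['clock'],s['ee_pos'],s['ft_force'])
pu,pv=map(int,proj(C,[.4675,-.0733,.166])); print(pu,pv)
for dv in (-4,0,4): print(at_depth(C,pu,pv+dv,d))
a=cv2.resize(im[80:260,130:370,::-1],(400,300),interpolation=cv2.INTER_CUBIC);b=cv2.resize(im2[130:250,150:310,::-1],(400,300),interpolation=cv2.INTER_CUBIC)
cv2.imwrite("pics/fin.png",np.hstack([a,b]))
```

```text
17.2833 [ 0.46582859 -0.07411848  0.26203435] [-0.29444456  0.1043475  -0.35436782]
250 192
[ 0.46337611 -0.07429864  0.16617351]
[ 0.4674621  -0.07385274  0.16464315]
[ 0.4711479  -0.07345124  0.16444891]
```

View pics/fin.png

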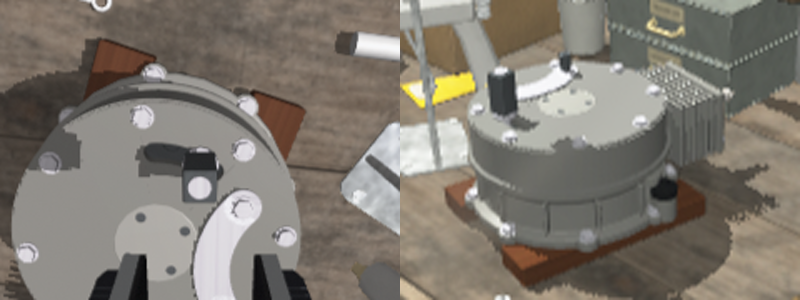

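The pin stands upright in the slot at (200,180), with its head top at about 0.165 m against 0.164 m expected when home. The shutter is clear and the gripper touches nothing.

```bash
python3 -c "
from bench import *
print(close_job())"
```

```text
the job is handed in; nothing more can be done
None
```

The flywheel is locked and the job is handed in: the shutter is swung clear, the square-headed pin is fully home in the deep locking hole and released, the other two pins were left in the stand, and I read no more than about 6 N while pressing it.

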